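# Kickstand down, frame held upright

### The job

The short bicycle frame stub on the bench rig is to have its kickstand checked. First swing the folded kickstand down past its spring's dead centre until it snaps fully down, leaving the frame leaning on its stop meanwhile. Then take hold of the frame by its seat tube, bring the frame upright and finish while still holding it upright there, because it tips over by itself when let go; leave the wrench, pliers and sanding block where they lie.

Things in the scene. Friction and masses are not known exactly. Their poses are not given: they have to be found in the camera images.
- rig: fixed plywood base 190 x 220 x 12 mm (x, y, z) with the tipping frame stub on it; origin at the centre of its underside on the bench, z up; its y axis runs along the tilt shaft, and the frame leans towards its +x side, the chainring side. The kickstand is on its -x side and points to +y when folded. Two stop posts stand beside the shaft (at x = +42 and -37 mm, 82 mm high).
- tilt_axis (a point): middle of the tilt shaft, 30 mm above the bench; the frame tips about this point's rig y axis. The frame, upright, is a 30 x 50 mm (x, y) column from the shaft up to a horizontal hub shell (42 mm diameter, along x, 130 mm above the shaft), with a heavy 60 mm gear hub and a toothed 110 mm chainring beside it at x = +36 to +58 mm, a tube stub to y = -76 mm (at most 170 mm above the shaft) and two stubs to y = +45 mm at hub height, the seat tube going up from the hub
- frame (a joint): tilt of the frame in rad: 0 upright, positive leaning towards the rig's +x side (right-handed about the rig's y axis); it starts at its stop at +0.32 and can go to -0.22. It turns freely; its weight (0.7 to 1.15 kg, heavier on the chainring side) tips it back to +0.32 from any tilt above -0.1, with about 0.5 to 1.2 N at the top of the tube when upright
- tube_top (a point): centre of the open upper end of the seat tube, the plain grey tube (28 mm diameter) that stands up from the hub as part of the frame (the solid called frame_c0 in the rules); z axis up along the tube; 270 mm from the tilt shaft (300 mm above the bench when upright); below it the topmost 75 mm of the tube is plain and free to be gripped
- stand (a joint): angle of the kickstand in rad: 0 folded up (pointing to the rig's +y, 8 degrees above level), 1.71 fully down (pointing to the frame's underside along the frame's own vertical). A spring with dead centre at 0.855 holds it at either end; it needs about 0.5 Nm to start and nothing at the dead centre, after which it snaps down by itself
- stand_pivot (a point): centre of the kickstand's hinge, on the frame at x = -56 mm from the tube's middle, at hub height; the kickstand swings about the frame's x axis. The leg is a straight 12 mm round bar from here
- stand_foot (a point): centre of the rounded end of the kickstand's rubber foot (18 mm diameter), 125 mm from the hinge on the axis of the leg
- wrench: wrench, 44 x 194 x 10 mm, lying on the bench, to be left alone; origin under its centre
- pliers: pliers with blue grips, 68 x 170 x 14 mm, lying on the bench, to be left alone; origin under its centre
- sanding_block: brown sanding block, 40 x 70 x 26 mm, on the bench, to be left alone; origin under its centre

How it is judged:
On the way, in this order (a step that is already met when the one before it is completed fails the run):
1. the kickstand is fully down while the frame still leans on its stop (value of joint stand above 1.6 rad and value of joint frame above 0.2 rad), for 0.2 s.
2. the frame is upright, held by its seat tube (angle between tube_top's own z axis and vertical below 0.07 rad and contact force between the fingers and frame_c0 above 0.25 N), for 0.2 s.
At the end, for the whole second after the job is handed in: The kickstand is fully down (above 1.6 rad), the seat tube stands within 0.07 rad (4 degrees) of vertical and is still, and the fingers are holding it by the seat tube (more than 0.25 N) (all of step 2 and value of joint stand above 1.6 rad and velocity of joint frame between -0.05 and 0.05 rad/s); the arm keeps its last pose, push and grip.
It fails at once if the wrench, pliers or sanding block is moved by more than 20 mm (distance of any of wrench, pliers, sanding_block from where it was at the start of the episode above 0.02 m).
It also fails if it takes over 48 s, if anything falls off the work surface, if the arm or the gripper's body presses on something with over 40 N, if the wrist force passes 120 N, or if a joint passes its speed limit or range.

### The arm

A 6-joint arm with a two-finger parallel gripper is mounted at the origin on a cart in front of the work surface, level with it; the furniture and walls round the work are solid. World frame = base frame: x ahead of the robot, y to its left, z up, the work surface at z = 0. Lengths are in m, angles in rad, forces in N, time in s.
With the tool pointing down it reaches from about 0.275 to 0.85 m from the base axis. Payload 5.2 kg.
Tool frame: the origin (TCP) lies midway between the tips of the shut fingers; the grasp point (between the pads) lies 19 mm behind it; z points along the fingers, y is the line along which they close (so a half turn about z gives the same grasp; the last joint's range is limited). The gripper opens to 85 mm and grips with 20 to 120 N. Pads are 22 mm wide; open, the fingers measure 114 mm over their backs; the gripper's body (76 mm by 85 mm) begins 54 mm behind the grasp point. The pads swing forward as they close: fully open they stand 13 mm farther back than shut.
Start: joints at [-1.396, 0.259, 1.535, -0, 1.348, -0.203], TCP at [0.203, -0.511, 0.231] pointing down, gripper open.
Joint ranges: [-3.14, 3.14], [-0.91, 2.08], [0.19, 2.58], [-1.22, 4.36], [0.22, 2.71], [-3.12, 3.12]. Speed limits (rad/s): [2.57, 2.57, 3.14, 3.14, 3.14, 3.14].

### API

Orientations are given as a unit quaternion [w, x, y, z].
In Python, from rig import sensors, viewer, env, finder gives the robot as it stands.
- The arm moves only by the tool carry_out, never from a script. Its argument "steps" is a list that holds one entry, the list of rows, each a list of 7 numbers: the shift along the tool's x, y, z in cm, then the turn, a rotation vector about the tool's x, y, z in degrees, then the opening, from 0 (shut) to 1 (fully open). A call has exactly 5 rows; each row shifts and turns the commanded pose from where the row before left it, along the tool's axes as they then stand; what a row does not reach is not made up. A row lasts 1/12 s, in which the tool goes at most 41.7 mm and 7.16 degrees, less where a joint would pass 70% of its speed; a pose out of reach is approached as far as the arm can. A call with a gripper value outside its range is refused whole. The fingers move at their own pace and stop on an object; "squeeze" is the grip in N (left out, the last holds). Time passes only in rows, so rows that do not move let the fingers close, or fill a call up. It gives the time, the measured TCP pose, the force, the opening and the grip force at its end, in the units of the state.
- sensors.get_state(): the state, without advancing time (a new reading comes with each control period).
- viewer.read_camera(name): name is "side" or "top" or "wrist"; returns a dict with "image" (480x640x3 uint8, red, green, blue), "camera_matrix" (3x3 intrinsics, pixels), "R" (3x3) and "t" (3): a world point X has camera coordinates R X + t; the wrist camera has in their place "tool_from_camera" (4x4, takes a point from camera to tool coordinates, whose origin is the TCP and whose axes are the flange's). Camera axes: x right, y down, z forward; pixel columns grow to the right and rows downward; lengths in m; the calibration is good to about 2 mm. A picture is of the moment at which its call begins: read the wrist's pose just before it. There is no depth.
- env.job_done(): hands the job in; it is judged then, once.
Trained networks look in a picture, given as the dict that the camera call returned (one of the last four; its "shot" number tells which), for a name from the list of things; names that differ only in an ending like _2 or _b are one class to them, and where a whole thing is asked for, a point or a joint stands for the part that bears it (a point fixed in the world has none). Each returns a list of dicts, best first, with "conf" (0 to 1); they miss things now and then, are a little off and sometimes report something else, mostly with a low value. They report only what shows in the picture. A call takes as long as a camera call.
- finder.look_for(picture, thing): "rect" ([left, top, right, bottom] in pixels, round what is visible of it).
- finder.outline_of(picture, thing): "mask" (480x640 bool, what is visible of it) and "rect" ([left, top, right, bottom] in pixels, round what is visible of it).
- finder.spot_point(picture, thing): "pixel" ([row, column] in pixels: a listed point, or the origin of a listed thing).
The state is a dict: "time": time; "q": joint angles; "qvel": joint speeds; "effort": joint torques, N m; "ee_pos": TCP position; "eef_rot": TCP orientation; "ft_force": force on the tool from outside, world axes, zero at the start; "torque": the same for the moment, N m; "width": opening from 0.0 (shut) to 1.0 (fully open); "gripper_force": force on a finger pad.
Only numpy, scipy, OpenCV 4.12 (cv2) and the standard library are available. Lean on these libraries where they do the work, as an engineer would, in place of code of your own. Each camera call takes 0.05 s, during which the arm holds its last target. There are 200 camera calls.

## Working session

There is one attempt and no reset: what is moved stays moved. The work goes in short steps, Python scripts to look and compute and a tool call to move; the robot and the scene stay as the last step left them, time stands still between calls to the robot, and variables do not carry over. Pictures are saved under pics/ and viewed, at most 10 in all, crops included, and the job is handed in when it is done.

Besides the shell and the picture viewer there is one more tool, called as name([rows], argument=value, ...), one row to a line, values as JSON. carry_out: Moves the arm, as the interface text tells. Its arguments: {"type":"object","properties":{"steps":{"type":"array"},"squeeze":{"type":"number"}},"required":["steps"]}

```bash
mkdir -p pics; ls; cat > h.py <<'E'
import numpy as np, cv2
from rig import sensors, viewer, env, finder
from scipy.spatial.transform import Rotation as Rn
from scipy.optimize import least_squares
def cams(names=("side","top")): return {n:viewer.read_camera(n) for n in names}
def save(p,f): cv2.imwrite("pics/"+f,p["image"][:,:,::-1])
def proj(p,X):
    c=p["R"]@np.asarray(X).reshape(-1,3).T+np.asarray(p["t"]).reshape(3,1); u=p["camera_matrix"]@c
    return (u[:2]/u[2]).T
def tri(ps,px):  # px (col,row)
    A=[]
    for p,(u,v) in zip(ps,px):
        P=p["camera_matrix"]@np.hstack([p["R"],np.reshape(p["t"],(3,1))]); A+=[u*P[2]-P[0],v*P[2]-P[1]]
    A=np.array(A);x=np.linalg.svd(A/np.linalg.norm(A,axis=1)[:,None])[2][-1];return x[:3]/x[3]
E
python3 - <<'E'
from h import *
np.set_printoptions(precision=4,suppress=True)
c=cams()
for n,p in c.items():
    save(p,n+"0.png"); print(n,-p["R"].T@p["t"],p["R"][2])
pts={}
for th in ["rig","tilt_axis","tube_top","stand_pivot","stand_foot","wrench","pliers","sanding_block"]:
    d={}
    for n,p in c.items():
        r=finder.spot_point(p,th)
        if r: d[n]=r[0]; print(th,n,np.round(r[0]["pixel"]),round(r[0]["conf"],2))
    if len(d)==2: print("   ",tri([c["side"],c["top"]],[d[k]["pixel"][::-1] for k in("side","top")]))
s=sensors.get_state();print(s)
E
```

```text
pics
side [0.3994 1.0344 0.693 ] [ 0.1982 -0.8538 -0.4813]
top [0.4591 0.1778 1.2799] [ 0.1513 -0.0094 -0.9884]
rig side [330. 306.] 0.78
rig top [255. 310.] 0.93
    [0.5982 0.1819 0.    ]
tilt_axis side [314. 307.] 0.79
tilt_axis top [255. 310.] 0.85
    [0.5964 0.1817 0.0372]
tube_top side [195. 270.] 0.63
tube_top top [199. 320.] 0.58
    [0.6842 0.1578 0.2732]
stand_pivot side [252. 318.] 0.71
stand_pivot top [254. 311.] 0.62
    [0.5818 0.1801 0.1818]
stand_foot side [282. 287.] 0.58
stand_foot top [244. 257.] 0.6
    [0.6055 0.3021 0.1892]
wrench side [276. 336.] 0.79
wrench top [231. 240.] 0.74
    [0.5731 0.3312 0.2369]
pliers side [390. 247.] 0.69
pliers top [231. 236.] 0.57
    [0.661  0.3777 0.0066]
sanding_block side [312. 227.] 0.77
sanding_block top [190. 316.] 0.67
    [ 0.7761  0.1626 -0.0059]
{'time': 0.9, 'q': array([-1.3958,  0.2586,  1.535 , -0.    ,  1.348 , -0.2028]), 'qvel': array([ 0.0002, -0.0015, -0.001 ,  0.0011, -0.0007,  0.0011]), 'effort': array([  0.0015, -44.5899, -29.0898,  -0.0004,   0.0007,   0.    ]), 'ee_pos': array([ 0.2029, -0.5112,  0.2313]), 'eef_rot': array([ 0.    ,  0.9822,  0.1878, -0.    ]), 'ft_force': array([-0.8329,  0.0288, -0.8404]), 'torque': array([-0.0378, -0.0011,  0.0159]), 'gripper_force': 0.0, 'width': 1.0005901993881563}
```

View pics/side0.png

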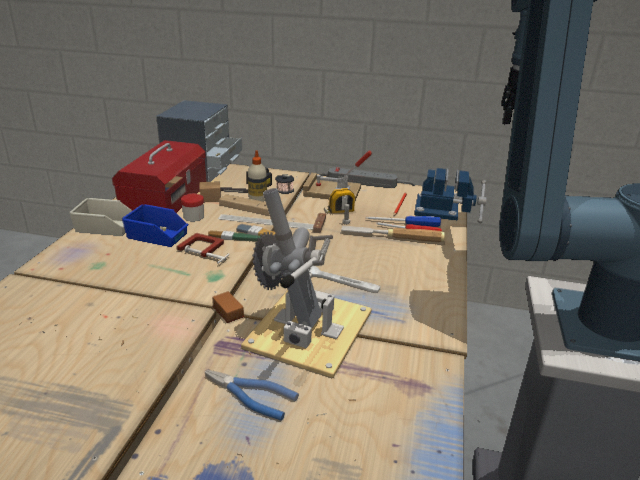

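View pics/top0.png

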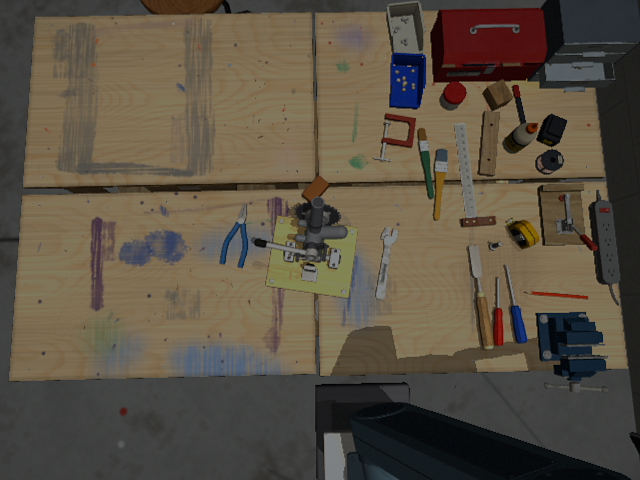

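```bash
cat >> h.py <<'E'
def model(r,fr,st):
    """r=x,y,yaw ; returns dict of world points"""
    Rz=Rn.from_euler('z',r[2]); Ry=Rn.from_euler('y',fr)
    o=np.array([r[0],r[1],0])
    f=lambda v: o+Rz.apply(np.array([0,0,.03])+Ry.apply(v))
    a=np.radians(8)-st
    piv=np.array([-.056,0,.13]); d=np.array([0,np.cos(a),np.sin(a)])
    return dict(tube_top=f([0,0,.27]),tube_low=f([0,0,.20]),stand_pivot=f(piv),stand_foot=f(piv+.125*d),tilt_axis=o+[0,0,.03],rig=o,
      **{f"c{i}":o+Rz.apply([sx*.095,sy*.11,.012]) for i,(sx,sy) in enumerate([(1,1),(1,-1),(-1,-1),(-1,1)])})
def fit(c,th=("rig","tilt_axis","tube_top","stand_pivot","stand_foot"),corners=None):
    ob=[]
    for n,p in c.items():
        for t in th:
            r=finder.spot_point(p,t)
            if r and r[0]["conf"]>.3: ob.append((p,t,np.array(r[0]["pixel"][::-1])))
    if corners:
        for n,k,px in corners: ob.append((c[n],k,np.array(px)))
    def res(v):
        m=model(v[:3],v[3],0); return np.concatenate([proj(p,m[t])[0]-px for p,t,px in ob]+[[(v[3]-.32)*300]])
    s=least_squares(res,[.6,.18,-.12,.32],loss='soft_l1',f_scale=2)
    return s.x,ob,res(s.x)
E
python3 - <<'E'
from h import *
np.set_printoptions(precision=4,suppress=True)
c=cams()
x,ob,r=fit(c); print(x)
for (p,t,px),e in zip(ob,r[:-1].reshape(-1,2)): print(t,px.round(),e.round(1))
ims=[]
for n,(u,v) in dict(side=(180,170),top=(180,150)).items():
    p=c[n]; im=cv2.resize(p["image"][v:v+200,u:u+200],None,fx=3,fy=3,interpolation=cv2.INTER_CUBIC)[:,:,::-1].copy()
    for k,X in model(x[:3],x[3],0).items():
        q=(proj(p,X)[0]-[u,v]+.5)*3; cv2.circle(im,tuple(int(a) for a in q),4,(0,0,255),1)
    ims.append(im[:, :400] if 0 else im)
cv2.imwrite("pics/fit.png",cv2.resize(np.hstack(ims),(800,400)))
cv2.imwrite("pics/fit_top.png",ims[1]);cv2.imwrite("pics/fit_side.png",ims[0])
E
```

```text
[ 0.5964  0.1776 -0.157   0.322 ]
rig [310. 329.] [-0.7 -0.3]
tilt_axis [310. 316.] [-0.3  0.1]
tube_top [269. 191.] [ 0.1 -0.7]
stand_pivot [318. 255.] [-0.4  1.5]
stand_foot [285. 281.] [1.5 0.9]
rig [313. 256.] [-1.2 -1.3]
tilt_axis [310. 253.] [1.4 0.7]
tube_top [317. 199.] [0.2 1.1]
stand_pivot [310. 252.] [0.8 0.3]
stand_foot [258. 244.] [-0.3 -1.7]
```

View pics/fit.png

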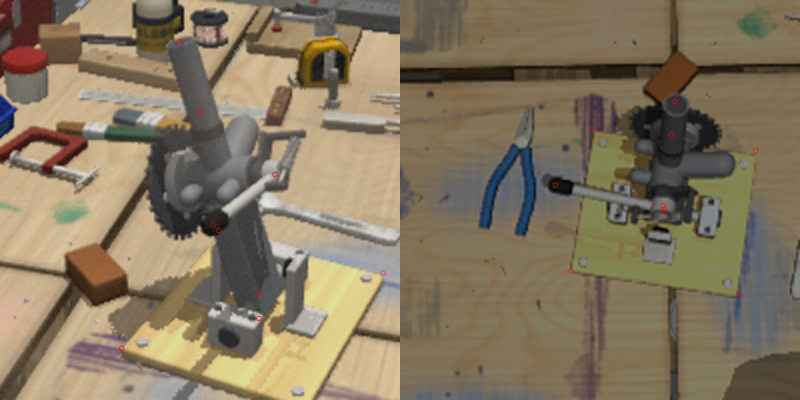

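```bash
cat >> h.py <<'E'
RIG=[.5964,.1776,-.157]; TH=.322
T0=np.array([[0,1,0],[1,0,0],[0,0,-1.]])
def ori(tilt,lean=0): return Rn.from_euler('z',RIG[2])*Rn.from_euler('y',tilt)*Rn.from_euler('x',np.radians(lean))*Rn.from_matrix(T0)
def fw(v,tilt=TH): # frame coords (shaft origin) -> world
    return np.array([RIG[0],RIG[1],.03])+Rn.from_euler('z',RIG[2]).apply(Rn.from_euler('y',tilt).apply(v))
def legtip(st,gap,r=.108):
    a=np.radians(8)-st; d=np.array([0,np.cos(a),np.sin(a)]);n=np.array([0,-np.sin(a),np.cos(a)])
    return fw(np.array([-.056,0,.13])+r*d+gap*n)
def cur():
    s=sensors.get_state(); w,x,y,z=s["eef_rot"]; return np.array(s["ee_pos"]),Rn.from_quat([x,y,z,w])
def rows(wps,start=None):
    """wps: list of (pos,R,n). prints rows [dx,dy,dz cm, turn deg]"""
    p,R=start or cur()
    for P,Q,n in wps:
        rv=(R.inv()*Q).as_rotvec(); dp=(P-p)/n; Ri=R
        for i in range(n):
            print(np.round(np.r_[Ri.inv().apply(dp)*100,np.degrees(rv/n)],2).tolist()); Ri=Ri*Rn.from_rotvec(rv/n)
        p,R=P,Q; print()
E
python3 - <<'E'
from h import *
np.set_printoptions(precision=4,suppress=True)
p,R=cur(); O=ori(.32,-20)
A=legtip(0,.07); print(A,[legtip(s,.009) for s in (0,.5,1)])
up=np.array([p[0],p[1],.40])
A2=A+[0,0,.1]
rows([(np.array([A[0],A[1],.40]),R,1),(A+[0,0,.06],O,12)])
print((np.array([A[0],A[1],.40])-p))
E
```

```text
[0.6261 0.2713 0.2511] [array([0.6086, 0.2827, 0.1938]), array([0.5916, 0.2839, 0.1429]), array([0.5729, 0.2595, 0.0989])]
[68.2, -57.12, -16.87, 0.0, 0.0, 0.0]

[0.0, 0.0, 0.74, 0.52, -2.3, -5.12]
[0.03, 0.01, 0.74, 0.52, -2.3, -5.12]
[0.06, 0.02, 0.74, 0.52, -2.3, -5.12]
[0.09, 0.03, 0.74, 0.52, -2.3, -5.12]
[0.11, 0.05, 0.73, 0.52, -2.3, -5.12]
[0.14, 0.06, 0.73, 0.52, -2.3, -5.12]
[0.16, 0.08, 0.72, 0.52, -2.3, -5.12]
[0.18, 0.11, 0.71, 0.52, -2.3, -5.12]
[0.2, 0.13, 0.7, 0.52, -2.3, -5.12]
[0.21, 0.15, 0.69, 0.52, -2.3, -5.12]
[0.22, 0.18, 0.68, 0.52, -2.3, -5.12]
[0.23, 0.21, 0.67, 0.52, -2.3, -5.12]

[0.4232 0.7825 0.1687]
```

carry_out([
  [[1.0,-0.8,-3.0,0,0,0,0],[1.5,-1.3,-3.0,0,0,0,0],[2.0,-1.7,-3.0,0,0,0,0],[2.2,-1.9,-3.0,0,0,0,0],[2.4,-2.0,-3.0,0,0,0,0]],
])

```text
time: 1.92
ee_pos: [0.2586, -0.4062, 0.3816]
eef_rot: [0.0, 0.982, 0.187, 0.0]
ft_force: [1.0, -0.5, -0.4]
width: 0.297
gripper_force: 0.0
```

carry_out([
  [[2.6,-2.2,0,0,0,0,0],[2.6,-2.2,0,0,0,0,0],[2.6,-2.2,0,0,0,0,0],[2.6,-2.2,0,0,0,0,0],[2.6,-2.2,0,0,0,0,0]],
])

```text
time: 2.33
ee_pos: [0.3391, -0.2554, 0.3803]
eef_rot: [0.0, 0.982, 0.188, 0.0]
ft_force: [0.3, -0.4, 0.8]
width: -0.003
gripper_force: 0.0
```

carry_out([
  [[2.6,-2.2,0,0,0,0,0],[2.6,-2.2,0,0,0,0,0],[2.6,-2.2,0,0,0,0,0],[2.6,-2.2,0,0,0,0,0],[2.6,-2.2,0,0,0,0,0]],
])

```text
time: 2.75
ee_pos: [0.4194, -0.1051, 0.3804]
eef_rot: [0.0, 0.982, 0.188, 0.0]
ft_force: [0.7, -0.0, 0.8]
width: 0.002
gripper_force: 0.0
```

carry_out([
  [[2.6,-2.2,0,0,0,0,0],[2.6,-2.2,0,0,0,0,0],[2.6,-2.2,0,0,0,0,0],[2.6,-2.2,0,0,0,0,0],[2.6,-2.2,0,0,0,0,0]],
])

```text
time: 3.17
ee_pos: [0.4997, 0.0452, 0.3803]
eef_rot: [0.0, 0.982, 0.188, 0.0]
ft_force: [0.5, 0.2, 0.7]
width: -0.007
gripper_force: 0.0
```

```bash
python3 - <<'E'
from h import *
s=sensors.get_state(); print(s["time"],s["q"],s["ee_pos"],s["width"])
A=legtip(0,.07)
rows([(np.array([A[0],A[1],.36]),ori(.32,-20),15)])
E
```

```text
3.1667 [-1.32430392e-01  1.11457209e-01  1.36155531e+00 -8.73391502e-05
  1.66813469e+00  1.06032122e+00] [0.4996816  0.04518508 0.38025149] -0.007319646552920543
[1.34, -1.09, 0.14, 0.42, -1.84, -4.09]
[1.42, -0.99, 0.1, 0.42, -1.84, -4.09]
[1.49, -0.89, 0.06, 0.42, -1.84, -4.09]
[1.55, -0.78, 0.02, 0.42, -1.84, -4.09]
[1.6, -0.66, -0.03, 0.42, -1.84, -4.09]
[1.64, -0.55, -0.08, 0.42, -1.84, -4.09]
[1.67, -0.43, -0.13, 0.42, -1.84, -4.09]
[1.69, -0.31, -0.18, 0.42, -1.84, -4.09]
[1.71, -0.19, -0.23, 0.42, -1.84, -4.09]
[1.71, -0.07, -0.28, 0.42, -1.84, -4.09]
[1.7, 0.05, -0.34, 0.42, -1.84, -4.09]
[1.68, 0.17, -0.39, 0.42, -1.84, -4.09]
[1.65, 0.28, -0.45, 0.42, -1.84, -4.09]
[1.61, 0.39, -0.5, 0.42, -1.84, -4.09]
[1.56, 0.5, -0.56, 0.42, -1.84, -4.09]
```

carry_out([
  [[1.3,-1.1,0.1,0.4,-1.8,-4.1,0],[1.4,-1.0,0.1,0.4,-1.8,-4.1,0],[1.5,-0.9,0.1,0.4,-1.8,-4.1,0],[1.5,-0.8,0,0.4,-1.8,-4.1,0],[1.6,-0.7,0,0.4,-1.8,-4.1,0]],
])

```text
time: 3.58
ee_pos: [0.5404, 0.1199, 0.3733]
eef_rot: [-0.002, 0.929, 0.36, -0.081]
ft_force: [0.5, -0.0, -0.4]
width: 0.004
gripper_force: 0.0
```

carry_out([
  [[1.6,-0.5,-0.1,0.4,-1.8,-4.1,0],[1.7,-0.4,-0.1,0.4,-1.8,-4.1,0],[1.7,-0.3,-0.2,0.4,-1.8,-4.1,0],[1.7,-0.2,-0.2,0.4,-1.8,-4.1,0],[1.7,-0.1,-0.3,0.4,-1.8,-4.1,0]],
])

```text
time: 4.0
ee_pos: [0.5828, 0.1946, 0.3665]
eef_rot: [-0.005, 0.841, 0.517, -0.158]
ft_force: [0.3, -0.1, 0.0]
width: -0.002
gripper_force: 0.0
```

carry_out([
  [[1.7,0,-0.3,0.4,-1.8,-4.1,0],[1.7,0.2,-0.4,0.4,-1.8,-4.1,0],[1.6,0.3,-0.4,0.4,-1.8,-4.1,0],[1.6,0.4,-0.5,0.4,-1.8,-4.1,0],[1.6,0.5,-0.5,0.4,-1.8,-4.1,0]],
])

```text
time: 4.42
ee_pos: [0.6243, 0.2696, 0.3592]
eef_rot: [-0.007, 0.721, 0.655, -0.228]
ft_force: [1.2, -0.4, 0.5]
width: -0.002
gripper_force: 0.0
```

```bash
python3 - <<'E'
from h import *
s=sensors.get_state(); print(s["time"],s["q"],s["ee_pos"],s["width"])
O=ori(.32,-20)
rows([(legtip(0,.025),O,5)])
c=cams()
for t in("stand_foot","stand_pivot","tube_top"):
    px=[]
    for n in("side","top"):
        r=finder.spot_point(c[n],t); 
        if r: px.append((n,r[0]["pixel"][::-1],r[0]["conf"]))
    print(t,[(a,np.round(b),round(k,2)) for a,b,k in px], tri([c[a] for a,_,_ in px],[b for _,b,_ in px]) if len(px)==2 else '', model(RIG,.32,0)[t])
ims=[cv2.resize(c["side"]["image"][100:300,200:400],(400,400)),cv2.resize(c["top"]["image"][150:350,180:380],(400,400))]
cv2.imwrite("pics/a.png",np.hstack(ims)[:,:,::-1])
E
```

```text
4.4167 [ 0.32989025  0.87041989  0.30026817 -0.2414848   2.38817216  0.28460853] [0.62434866 0.26964071 0.35924052] -0.0015045531921549316
[1.14, 0.69, 2.71, 0.09, -0.05, 0.04]
[1.15, 0.69, 2.71, 0.09, -0.05, 0.04]
[1.15, 0.7, 2.71, 0.09, -0.05, 0.04]
[1.15, 0.7, 2.71, 0.09, -0.05, 0.04]
[1.16, 0.7, 2.7, 0.09, -0.05, 0.04]

stand_foot [('side', array([285., 284.]), 0.56), ('top', array([258., 244.]), 0.54)] [0.60794217 0.29917331 0.18285627] [0.60904667 0.3009229  0.18752984]
stand_pivot [('side', array([316., 254.]), 0.69), ('top', array([311., 253.]), 0.63)] [0.58487509 0.18012826 0.17632332] [0.5842873  0.17951747 0.17101633]
tube_top [('side', array([271., 192.]), 0.67), ('top', array([319., 200.]), 0.98)] [0.68070974 0.15902385 0.2813395 ] [0.68028836 0.16432024 0.28629356]
```

View pics/a.png

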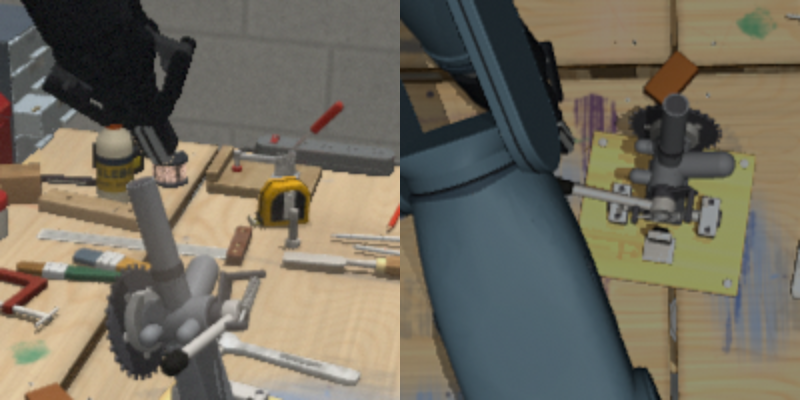

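carry_out([
  [[1.1,0.7,2.7,0,0,0,0],[1.2,0.7,2.7,0,0,0,0],[1.2,0.7,2.7,0,0,0,0],[1.2,0.7,2.7,0,0,0,0],[1.1,0.7,2.7,0,0,0,0]],
])

```text
time: 5.23
ee_pos: [0.6134, 0.2792, 0.2102]
eef_rot: [-0.006, 0.723, 0.653, -0.226]
ft_force: [-0.7, -0.0, 0.7]
width: 0.002
gripper_force: 0.0
```

```bash
python3 - <<'E'
from h import *
s=sensors.get_state(); print(s["time"],s["q"],s["ee_pos"],legtip(0,.025),s["ft_force"])
O=ori(.32,-20)
rows([(legtip(0,.009),O,2)]+[(legtip(a,.009),O,2) for a in np.arange(.1,1.06,.1)])
c=cams()
print(tri([c[n] for n in c],[finder.spot_point(c[n],"stand_foot")[0]["pixel"][::-1] for n in c]))
ims=[cv2.resize(c["side"]["image"][150:300,200:350],(400,400)),cv2.resize(c["top"]["image"][150:350,180:380],(400,400))]
cv2.imwrite("pics/b.png",np.hstack(ims)[:,:,::-1])
E
```

```text
5.2333 [ 0.34452105  0.82157782  0.74281239 -0.17239048  2.00169561  0.40772138] [0.61341909 0.27918038 0.21019786] [0.6131804  0.27970168 0.20878308] [-0.71279737 -0.03563213  0.73662943]
[0.42, -0.0, 0.77, 0.31, -0.22, -0.06]
[0.42, 0.0, 0.77, 0.31, -0.22, -0.06]

[0.27, -0.0, 0.47, 0.0, 0.0, 0.0]
[0.27, -0.0, 0.47, 0.0, 0.0, 0.0]

[0.22, -0.0, 0.49, 0.0, 0.0, 0.0]
[0.22, -0.0, 0.49, 0.0, 0.0, 0.0]

[0.17, -0.0, 0.51, 0.0, 0.0, 0.0]
[0.17, -0.0, 0.51, 0.0, 0.0, 0.0]

[0.12, -0.0, 0.53, 0.0, 0.0, 0.0]
[0.12, -0.0, 0.53, 0.0, 0.0, 0.0]

[0.07, -0.0, 0.54, 0.0, 0.0, 0.0]
[0.07, -0.0, 0.54, 0.0, 0.0, 0.0]

[0.01, -0.0, 0.54, 0.0, 0.0, 0.0]
[0.01, -0.0, 0.54, 0.0, 0.0, 0.0]

[-0.04, -0.0, 0.54, 0.0, 0.0, 0.0]
[-0.04, -0.0, 0.54, 0.0, 0.0, 0.0]

[-0.1, -0.0, 0.53, 0.0, 0.0, 0.0]
[-0.1, -0.0, 0.53, 0.0, 0.0, 0.0]

[-0.15, -0.0, 0.52, 0.0, 0.0, 0.0]
[-0.15, -0.0, 0.52, 0.0, 0.0, 0.0]

[-0.2, -0.0, 0.5, 0.0, 0.0, 0.0]
[-0.2, -0.0, 0.5, 0.0, 0.0, 0.0]

[0.60567001 0.30643748 0.18679553]
```

View pics/b.png

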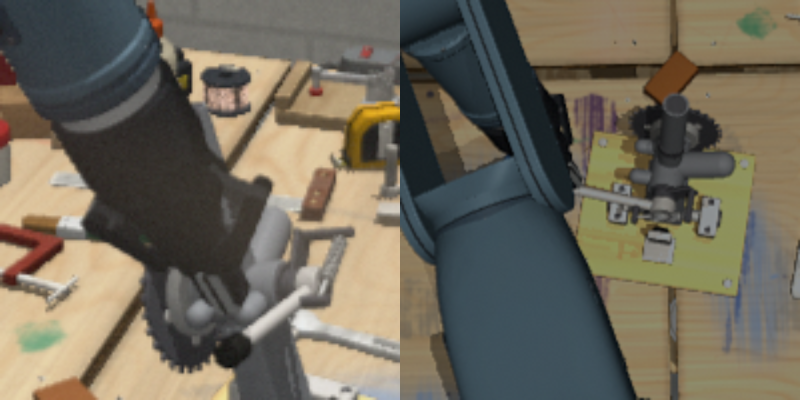

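carry_out([
  [[0.4,0,0.8,0,0,0,0],[0.4,0,0.8,0,0,0,0],[0.3,0,0.5,0,0,0,0],[0.3,0,0.5,0,0,0,0],[0.2,0,0.5,0,0,0,0]],
])

```text
time: 5.85
ee_pos: [0.6045, 0.2864, 0.1765]
eef_rot: [-0.006, 0.722, 0.654, -0.227]
ft_force: [1.9, 0.3, 4.0]
width: -0.002
gripper_force: 1.9
```

carry_out([
  [[0.2,0,0.5,0,0,0,0],[0.2,0,0.5,0,0,0,0],[0.2,0,0.5,0,0,0,0],[0.1,0,0.5,0,0,0,0],[0.1,0,0.5,0,0,0,0]],
])

```text
time: 6.27
ee_pos: [0.5957, 0.2864, 0.1505]
eef_rot: [-0.007, 0.722, 0.653, -0.228]
ft_force: [0.8, -1.4, 2.2]
width: -0.003
gripper_force: 1.2
```

```bash
python3 - <<'E'
from h import *
s=sensors.get_state(); print(s["time"],s["ee_pos"],legtip(.4,.009),s["ft_force"])
c=cams()
for t in("stand_foot","tube_top"):
  for n in c:
    r=finder.spot_point(c[n],t); 
    if r: print(t,n,np.round(r[0]["pixel"][::-1]),proj(c[n],model(RIG,TH,.4)[t]),r[0]["conf"])
E
```

```text
6.2667 [0.59569921 0.28635636 0.15045834] [0.59527308 0.28578348 0.15291554] [ 0.81146805 -1.40347336  2.22277741]
stand_foot side [295. 308.] [[295.12441336 306.61967592]] 0.62
stand_foot top [259. 253.] [[259.79882382 251.20789972]] 0.9
tube_top side [270. 193.] [[269.20823967 190.24856003]] 0.96
tube_top top [316. 200.] [[316.87903987 200.45420234]] 0.92
```

Leg is following and the frame stays on its stop. Continue past dead centre.

carry_out([
  [[0.1,0,0.5,0,0,0,0],[0,0,0.5,0,0,0,0],[0,0,0.5,0,0,0,0],[0,0,0.5,0,0,0,0],[0,0,0.5,0,0,0,0]],
])

```text
time: 6.98
ee_pos: [0.5872, 0.2803, 0.1276]
eef_rot: [-0.007, 0.722, 0.653, -0.228]
ft_force: [-0.1, 1.2, 1.6]
width: -0.002
gripper_force: 0.7
```

carry_out([
  [[-0.1,0,0.5,0,0,0,0],[-0.1,0,0.5,0,0,0,0],[-0.1,0,0.5,0,0,0,0],[-0.2,0,0.5,0,0,0,0],[-0.2,0,0.5,0,0,0,0]],
])

```text
time: 7.4
ee_pos: [0.5787, 0.2661, 0.1077]
eef_rot: [-0.007, 0.722, 0.653, -0.228]
ft_force: [-0.0, -0.6, -0.3]
width: -0.004
gripper_force: 0.0
```

```bash
python3 - <<'E'
from h import *
s=sensors.get_state(); print(s["time"],s["ee_pos"],legtip(.9,.009),legtip(1.,.009),s["ft_force"])
c=cams()
for t in("stand_foot","tube_top"):
  for n in c:
    r=finder.spot_point(c[n],t); 
    if r: print(t,n,np.round(r[0]["pixel"][::-1]),proj(c[n],model(RIG,TH,.9)[t]),proj(c[n],model(RIG,TH,1.71)[t]),r[0]["conf"])
E
```

```text
7.4 [0.57865833 0.26611028 0.10766239] [0.576544   0.26625216 0.10661938] [0.57288851 0.25953938 0.09894291] [-0.03680783 -0.58815936 -0.34821424]
stand_foot side [311. 323.] [[310.59875649 323.37607715]] [[334.19039891 313.89424934]] 0.62
stand_foot top [273. 267.] [[273.12133231 262.03789   ]] [[308.91917223 272.93775319]] 0.72
tube_top side [270. 192.] [[269.20823967 190.24856003]] [[269.20823967 190.24856003]] 0.94
tube_top top [320. 197.] [[316.87903987 200.45420234]] [[316.87903987 200.45420234]] 0.86
```

carry_out([
  [[-0.2,0,0.5,0,0,0,0],[-0.2,0,0.5,0,0,0,0],[-0.3,0,0.4,0,0,0,0],[-0.3,0,0.4,0,0,0,0],[0,0,0,0,0,0,0]],
])

```text
time: 8.12
ee_pos: [0.5718, 0.2508, 0.0946]
eef_rot: [-0.007, 0.722, 0.653, -0.228]
ft_force: [-0.5, 0.4, 0.1]
width: 0.001
gripper_force: 0.0
```

```bash
python3 - <<'E'
from h import *
s=sensors.get_state(); print(s["time"],s["ee_pos"],s["ft_force"])
c=cams()
for t in("stand_foot","tube_top"):
  for n in c:
    r=finder.spot_point(c[n],t); 
    if r: print(t,n,np.round(r[0]["pixel"][::-1]),proj(c[n],model(RIG,TH,.9)[t]),proj(c[n],model(RIG,TH,1.71)[t]),r[0]["conf"])
ims=[cv2.resize(c["side"]["image"][200:350,240:390],(400,400)),cv2.resize(c["top"]["image"][150:350,180:380],(400,400))]
cv2.imwrite("pics/c.png",np.hstack(ims)[:,:,::-1])
E
```

```text
8.1167 [0.57180406 0.25078222 0.09458386] [-0.46341803  0.4159855   0.08852298]
stand_foot side [334. 316.] [[310.59875649 323.37607715]] [[334.19039891 313.89424934]] 0.69
stand_foot top [307. 275.] [[273.12133231 262.03789   ]] [[308.91917223 272.93775319]] 0.69
tube_top side [271. 192.] [[269.20823967 190.24856003]] [[269.20823967 190.24856003]] 0.73
tube_top top [318. 199.] [[316.87903987 200.45420234]] [[316.87903987 200.45420234]] 0.81
```

View pics/c.png

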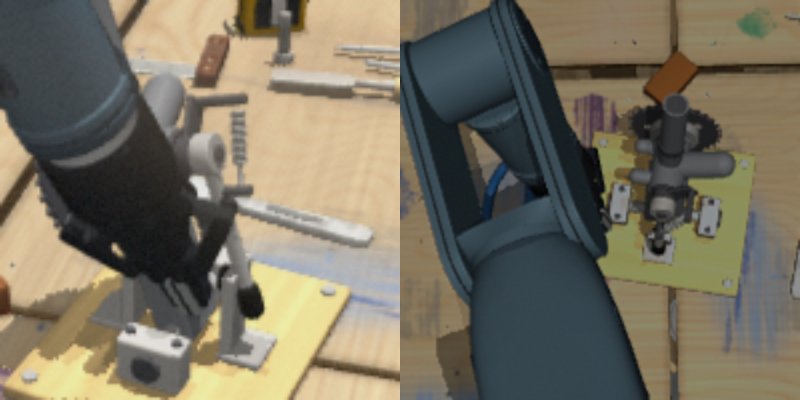

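carry_out([
  [[0,0,-4,0,0,0,0],[0,0,-4,0,0,0,0],[0,0,-4,0,0,0,0],[0,0,-4,0,0,0,0.5],[0,0,-4,0,0,0,1]],
])

```text
time: 8.83
ee_pos: [0.6389, 0.3089, 0.274]
eef_rot: [-0.006, 0.722, 0.654, -0.226]
ft_force: [2.5, 0.6, 0.6]
width: 0.271
gripper_force: 0.0
```

```bash
python3 - <<'E'
from h import *
s=sensors.get_state(); print(s["time"],s["ee_pos"],s["q"])
print(fw([0,0,.31]),fw([0,0,.22]))
p,R=cur()
rows([(fw([0,.06,.33]),ori(.32,0),5),(fw([0,0,.31]),ori(.32,0),5)])
E
```

```text
8.8333 [0.63893673 0.30892019 0.27401182] [ 0.36764315  0.92630444  0.38958317 -0.1905246   2.25053878  0.37890705]
[0.69329736 0.16226087 0.32406736] [0.66516587 0.16671417 0.23869297]
[-2.05, 1.15, -1.2, 0.12, 3.92, 0.02]
[-1.97, 1.15, -1.34, 0.12, 3.92, 0.02]
[-1.87, 1.15, -1.47, 0.12, 3.92, 0.02]
[-1.76, 1.15, -1.6, 0.12, 3.92, 0.02]
[-1.65, 1.14, -1.72, 0.12, 3.92, 0.02]

[-1.2, -0.0, 0.4, 0.0, 0.0, 0.0]
[-1.2, -0.0, 0.4, 0.0, 0.0, 0.0]
[-1.2, -0.0, 0.4, 0.0, 0.0, 0.0]
[-1.2, -0.0, 0.4, 0.0, 0.0, 0.0]
[-1.2, -0.0, 0.4, 0.0, 0.0, 0.0]
```

carry_out([
  [[-2.0,1.1,-1.2,0,3.9,0,1],[-2.0,1.1,-1.3,0,3.9,0,1],[-1.9,1.1,-1.5,0,3.9,0,1],[-1.8,1.1,-1.6,0,3.9,0,1],[-1.6,1.1,-1.7,0,3.9,0,1]],
])

```text
time: 9.25
ee_pos: [0.707, 0.2199, 0.3418]
eef_rot: [-0.118, 0.75, 0.643, -0.1]
ft_force: [-0.1, 0.1, -0.3]
width: 0.975
gripper_force: 0.0
```

```bash
python3 - <<'E'
from h import *
s=sensors.get_state(); print(s["time"],s["ee_pos"],s["q"],s["width"],fw([0,.06,.33]))
p,R=cur(); print((R.inv()*ori(.32,0)).as_rotvec(degrees=True))
rows([(fw([0,0,.31]),ori(.32,0),5)])
E
```

```text
9.25 [0.70699502 0.21990257 0.34178158] [0.11209396 0.90691869 0.22116204 0.10969184 2.31062975 0.32693723] 0.9746472866538485 [0.70893016 0.2205333  0.34303945]
[0.54283978 0.0237355  0.22692628]
[-1.18, 0.02, 0.37, 0.11, 0.0, 0.05]
[-1.18, 0.02, 0.37, 0.11, 0.0, 0.05]
[-1.18, 0.02, 0.37, 0.11, 0.0, 0.05]
[-1.18, 0.02, 0.37, 0.11, 0.0, 0.05]
[-1.18, 0.02, 0.36, 0.11, 0.0, 0.05]
```

Reachable (barely). Move over the tube end and look with the wrist camera.

carry_out([
  [[-1.2,0,0.4,0.1,0,0,1],[-1.2,0,0.4,0.1,0,0,1],[-1.2,0,0.4,0.1,0,0,1],[-1.2,0,0.4,0.1,0,0,1],[-1.2,0,0.4,0.1,0,0,1]],
])

```text
time: 9.67
ee_pos: [0.6911, 0.1613, 0.3214]
eef_rot: [-0.12, 0.75, 0.642, -0.105]
ft_force: [-0.5, -0.4, -0.0]
width: 1.003
gripper_force: 0.0
```

```bash
python3 - <<'E'
from h import *
np.set_printoptions(precision=4,suppress=True)
s=sensors.get_state(); print(s["time"],s["ee_pos"],s["q"],s["width"],fw([0,0,.31]))
p,R=cur(); w=viewer.read_camera("wrist"); T=np.array(w["tool_from_camera"])
X=R.inv().apply(fw([0,0,.27])-p); C=np.linalg.inv(T)@np.r_[X,1]; u=w["camera_matrix"]@C[:3]; print("pred px",u[:2]/u[2],"tool",X)
r=finder.spot_point(w,"tube_top"); print([(k["pixel"][::-1],k["conf"]) for k in r[:2]])
if r:
    q=np.linalg.inv(w["camera_matrix"])@np.r_[r[0]["pixel"][::-1],1]; d=T[:3,:3]@q; o=T[:3,3]
    print("at depth:",o+d*(X[2]-o[2])/d[2])
c=cams()
ob=[(n,finder.spot_point(c[n],"tube_top")) for n in c]
for n,k in ob:
    if k: print(n,k[0]["pixel"][::-1],k[0]["conf"],proj(c[n],fw([0,0,.27])))
save(w,"w.png")
E
```

```text
9.6667 [0.6911 0.1613 0.3214] [0.0426 0.7946 0.4925 0.0716 2.1688 0.2271] 1.003059340612491 [0.6933 0.1623 0.3241]
pred px [314.9939 276.506 ] tool [0.0014 0.001  0.0368]
[([313.4, 278.4], 0.78)]
at depth: [0.0003 0.0002 0.0368]
side [271.6, 193.4] 0.67 [[269.2082 190.2486]]
```

View pics/w.png

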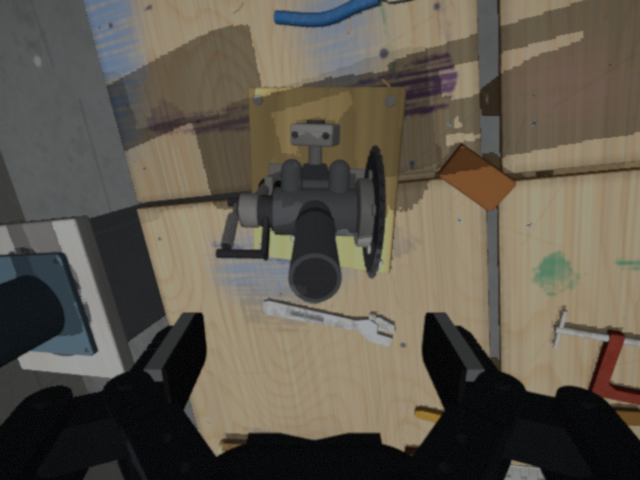

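carry_out([
  [[0,0,1.6,0,0,0,1],[0,0,1.6,0,0,0,1],[0,0,1.6,0,0,0,1],[0,0,1.6,0,0,0,1],[0,0,1.6,0,0,0,1]],
])

```text
time: 10.38
ee_pos: [0.6662, 0.1669, 0.245]
eef_rot: [-0.12, 0.749, 0.643, -0.105]
ft_force: [0.8, 0.5, -0.8]
width: 1.003
gripper_force: 0.0
```

carry_out([
  [[0,0,0,0,0,0,0.6],[0,0,0,0,0,0,0.45],[0,0,0,0,0,0,0.3],[0,0,0,0,0,0,0.15],[0,0,0,0,0,0,0]],
], squeeze=25)

```text
time: 10.8
ee_pos: [0.6672, 0.1658, 0.2468]
eef_rot: [-0.12, 0.75, 0.643, -0.104]
ft_force: [1.9, 0.8, 3.8]
width: 0.319
gripper_force: 24.4
```

```bash
python3 - <<'E'
from h import *
np.set_printoptions(precision=4,suppress=True)
s=sensors.get_state(); print(s["time"],s["ee_pos"],s["width"],s["gripper_force"],s["ft_force"],s["torque"],fw([0,0,.22]))
p,R=cur(); r=np.linalg.norm((Rn.from_euler('z',-RIG[2]).apply(p-[RIG[0],RIG[1],.03]))[[0,2]]); v=Rn.from_euler('z',-RIG[2]).apply(p-[RIG[0],RIG[1],.03]); print("rig-frame",v,"tilt",np.arctan2(v[0],v[2]),r)
z=R.apply([0,0,-1]); z=Rn.from_euler('z',-RIG[2]).apply(z); print("tool axis tilt",np.arctan2(z[0],z[2]))
D=Rn.from_euler('z',RIG[2])*Rn.from_euler('y',-.325)*Rn.from_euler('z',-RIG[2]); n=15
o=np.array([RIG[0],RIG[1],.03]); S=[]
for i in range(1,n+1):
    d=Rn.from_rotvec(D.as_rotvec()*i/n); S.append((o+d.apply(p-o),d*R,1))
rows(S[:2]+S[-1:][:0])
E
```

```text
10.8 [0.6672 0.1658 0.2468] 0.31897312101442205 24.380406439304352 [1.9364 0.7676 3.7572] [ 0.1773 -0.0495 -0.064 ] [0.6652 0.1667 0.2387]
rig-frame [ 0.0718 -0.0006  0.2168] tilt 0.31988403032215096 0.22835434240442495
tool axis tilt 0.3182079236446568
[0.0, -0.49, 0.0, -1.24, -0.0, 0.0]

[0.0, -0.49, 0.0, -1.24, -0.0, 0.0]
```

carry_out([
  [[0,-0.49,0,-1.23,0,0,0],[0,-0.49,0,-1.23,0,0,0],[0,-0.49,0,-1.23,0,0,0],[0,-0.49,0,-1.23,0,0,0],[0,-0.49,0,-1.23,0,0,0]],
])

```text
time: 11.22
ee_pos: [0.6438, 0.1698, 0.2531]
eef_rot: [-0.079, 0.755, 0.647, -0.069]
ft_force: [1.9, 1.8, -0.4]
width: 0.326
gripper_force: 24.7
```

carry_out([
  [[0,-0.49,0,-1.23,0,0,0],[0,-0.49,0,-1.23,0,0,0],[0,-0.49,0,-1.23,0,0,0],[0,-0.49,0,-1.23,0,0,0],[0,-0.49,0,-1.23,0,0,0]],
])

```text
time: 11.63
ee_pos: [0.6199, 0.174, 0.257]
eef_rot: [-0.039, 0.758, 0.65, -0.034]
ft_force: [2.7, 4.6, -2.7]
width: 0.318
gripper_force: 24.8
```

carry_out([
  [[0,-0.49,0,-1.23,0,0,0],[0,-0.49,0,-1.23,0,0,0],[0,-0.49,0,-1.23,0,0,0],[0,-0.49,0,-1.23,0,0,0],[0,-0.49,0,-1.23,0,0,0]],
])

```text
time: 12.05
ee_pos: [0.5956, 0.1783, 0.2582]
eef_rot: [0.001, 0.759, 0.651, 0.001]
ft_force: [1.9, 6.6, -4.5]
width: 0.32
gripper_force: 24.9
```

carry_out([
  [[0,0,0,0,0,0,0],[0,0,0,0,0,0,0],[0,0,0,0,0,0,0],[0,0,0,0,0,0,0],[0,0,0,0,0,0,0]],
])

```text
time: 12.47
ee_pos: [0.5958, 0.1782, 0.2583]
eef_rot: [0.001, 0.759, 0.651, 0.001]
ft_force: [3.0, 6.5, -3.7]
width: 0.322
gripper_force: 27.2
```

```bash
python3 - <<'E'
from h import *
np.set_printoptions(precision=4,suppress=True)
s=sensors.get_state(); print(s["time"],s["width"],s["gripper_force"],s["ft_force"],s["torque"])
p,R=cur(); v=Rn.from_euler('z',-RIG[2]).apply(p-[RIG[0],RIG[1],.03]); print("rig-frame",v,"tilt",np.arctan2(v[0],v[2]))
print(Rn.from_euler('z',-RIG[2]).apply(R.apply([0,0,-1])))
c=cams()
for t in("stand_foot","stand_pivot","tube_top","tilt_axis"):
  for n in c:
    r=finder.spot_point(c[n],t); 
    if r: print(t,n,np.round(r[0]["pixel"][::-1]),proj(c[n],model(RIG,0,1.71)[t]).round(),round(r[0]["conf"],2))
ims=[cv2.resize(c["side"]["image"][150:350,200:400],(400,400)),cv2.resize(c["top"]["image"][150:350,180:380],(400,400))]
cv2.imwrite("pics/d.png",np.hstack(ims)[:,:,::-1])
E
```

```text
12.4667 0.3221084190024617 27.152894139289856 [ 2.9518  6.4898 -3.7021] [ 0.6377 -0.3665 -0.0088]
rig-frame [-0.0007  0.0005  0.2283] tilt -0.003094472593142027
[-0.0018 -0.0004  1.    ]
stand_foot side [338. 322.] [[336. 322.]] 0.83
stand_foot top [307. 280.] [[309. 275.]] 0.53
stand_pivot side [340. 269.] [[339. 267.]] 0.63
stand_pivot top [310. 276.] [[308. 272.]] 0.42
tube_top side [313. 195.] [[313. 192.]] 0.78
tube_top top [312. 239.] [[311. 239.]] 0.88
tilt_axis side [308. 318.] [[309. 316.]] 0.96
tilt_axis top [312. 256.] [[312. 254.]] 0.78
```

View pics/d.png

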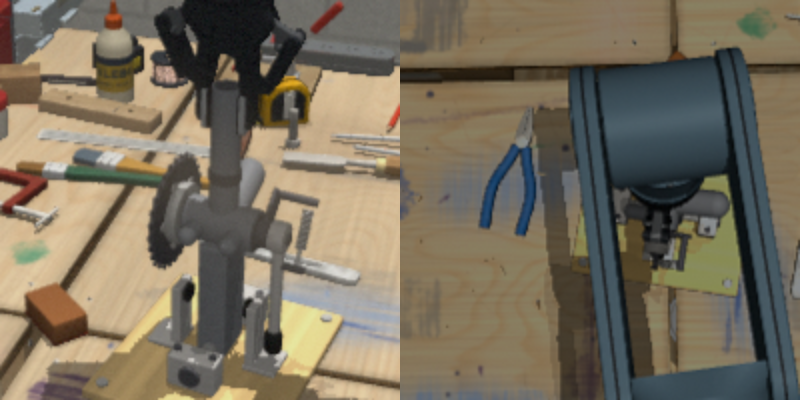

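The picture shows the tube upright between the pads (side crop about (228,100)) and the kickstand down at (275,340). The tool axis and the point fits both put it within about 0.01 rad of vertical, so I'm handing in.

```bash
python3 -c "
from h import *
print(env.job_done())"
```

```text
the job is handed in; nothing more can be done
None
```

The kickstand was snapped fully down while the frame leaned on its stop, then the frame was brought upright by its seat tube, and I handed the job in at about 12.6 s with the gripper still holding it. The last reading put the tube about 0.003 rad from vertical with about 27 N of grip. The wrench, pliers and sanding block were never approached, and the hand-in returned no verdict.

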